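# Row of damp ski gear before the boot dryer, then set it going

### The job

Dry the damp ski gear: lay the thermometer case, the ski brush and the wax cork, the same way up as now, side by side in a neat row on the shelf in front of the boot dryer, each squarely in line with the middle of one vent and with its end about 15 mm from the dryer's front face, the longest at the vent nearest the lever and the shortest at the vent nearest the button. Then swing the dryer's lever upright to the middle mark and leave it there, and last press the start button fully down and let it go. Leave the mug, lunch box and other things on the shelf where they are.

Things in the scene. Friction and masses are not known exactly. Their poses are not given: they have to be found in the camera images.
- dryer: Boot dryer stand, grey plastic, fixed. Base 180 mm deep (x) by 330 mm wide (y) by 70 mm high, two boot tubes to 210 mm at the back. Origin on the shelf surface; its front face, with three louvred vents, looks along its own -x and lies at x = -70 mm; the lever is at its +y end and the button at its -y end, both on top of the base, 30 mm nearer the front than the origin.
- vent_lever (a point): Point on the shelf at the foot of the front face, under the middle of the vent nearest the lever (dryer x = -70 mm, y = +90 mm). Axes as the dryer's: -x points straight out of the vent. The longest thing (case) belongs here.
- vent_mid (a point): The same for the middle vent (y = 0). The middle-length thing (brush) belongs here.
- vent_button (a point): The same for the vent nearest the button (y = -90 mm). The shortest thing (cork) belongs here.
- case: Thermometer in a silver hard case: flat box 160 mm long (own x), 46 mm wide (y), 34 mm high, 0.2 kg. Origin: centre of the underside.
- brush: Ski brush: dark wooden back on a black bristle block (rigid), 130 mm long (own x), 60 mm wide (y; bristle block 122 by 53 mm), 45 mm high, of which the upper 23 mm is the back. Origin: centre of the underside (bristles down).
- cork_block: Wax cork: block of pale wood on a cork sole, 100 mm long (own x), 52 mm wide (y), 38 mm high. Origin: centre of the underside.
- dryer_lever (a joint): Angle of the dryer's lever (rad): 0 leans 0.7 rad from upright towards the dryer's front (-x), 0.7 is upright at the middle mark (white ribs on the cheeks), 1.4 leans to the back. Friction holds it where it is left, about 1.5 N at the grip.
- lever_grip (a point): Point on the axis of the lever's round black grip, 24 mm thick, 100 mm from the hinge; the grip runs from 60 to 130 mm from the hinge.
- lever_hinge (a point): Centre of the lever's hinge, 85 mm above the shelf; the hinge axis is the dryer's y. The cheeks either side of it reach up to 115 mm above the shelf.
- start_button (a joint): Travel of the start button (m): 0 is up, 0.007 fully down, about 5 N; it springs back.
- start_button_top (a point): Centre of the top of the round black start button, 40 mm across; pressed straight down.
- mug: Stainless steel mug, 80 mm across, 85 mm high, handle at its +y. To be left alone. Origin: centre of the underside.
- lunch_box: Green plastic lunch box 124 by 184 by 64 mm. To be left alone. Origin: centre of the underside.
- wax_tin: Flat aluminium wax tin, 68 mm across, 40 mm high. To be left alone. Origin: centre of the underside.
- wax_jar: Amber glass wax jar, 64 mm across, 70 mm high. To be left alone. Origin: centre of the underside.
Not all that is in view belongs to the job. What is shaped like the cork_block but purple is not meant. Leave any pink look-alike of the brush alone.

How it is judged:
On the way, in this order (a step that is already met when the one before it is completed fails the run):
1. case, brush and cork lie released in the row (y of case in the frame of vent_lever between -0.014 and 0.014 m and x of case in the frame of vent_lever between -0.11 and -0.081 m and z of case in the frame of vent_lever below 0.008 m and angle between the x axis of case and the x axis of vent_lever, either way round below 0.14 rad and angle between each of case, brush, cork_block's own z axis and vertical below 0.1 rad and linear speed of each of case, brush, cork_block below 0.02 m/s and contact force between each of case, brush, cork_block and the fingers below 0.1 N and y of brush in the frame of vent_mid between -0.014 and 0.014 m and x of brush in the frame of vent_mid between -0.095 and -0.066 m and z of brush in the frame of vent_mid below 0.008 m and angle between the x axis of brush and the x axis of vent_mid, either way round below 0.14 rad and y of cork_block in the frame of vent_button between -0.014 and 0.014 m and x of cork_block in the frame of vent_button between -0.08 and -0.051 m and z of cork_block in the frame of vent_button below 0.008 m and angle between the x axis of cork_block and the x axis of vent_button, either way round below 0.14 rad), for 0.2 s.
2. lever upright at the middle mark, the row still in order (all of step 1 and value of joint dryer_lever between 0.55 and 0.85 rad), for 0.2 s.
3. start button pressed down, lever and row in order (all of step 2 and value of joint start_button above 0.005 m), for 0.04 s.
At the end, for the whole second after the job is handed in: Case, brush, cork at rest, right way up, at lever, middle and button vent: within 14 mm of the vent's middle, end 1 to 30 mm from the face, within 0.14 rad of square. Lever joint 0.55 to 0.85. Button up (all of step 2 and value of joint start_button below 0.002 m); the robot touches nothing.
It fails at once if the mug is shifted by more than 30 mm or tipped (distance of mug from where it was at the start of the episode above 0.03 m or angle between mug's own z axis and vertical above 0.3 rad).
It fails at once if the lunch box is shifted by more than 30 mm or tipped (distance of lunch_box from where it was at the start of the episode above 0.03 m or angle between lunch_box's own z axis and vertical above 0.3 rad).
It fails at once if the wax tin is shifted by more than 30 mm or tipped (distance of wax_tin from where it was at the start of the episode above 0.03 m or angle between wax_tin's own z axis and vertical above 0.3 rad).
It fails at once if the wax jar is shifted by more than 30 mm or tipped (distance of wax_jar from where it was at the start of the episode above 0.03 m or angle between wax_jar's own z axis and vertical above 0.3 rad).
It also fails if it takes over 72 s, if anything falls off the work surface, if the arm or the gripper's body presses on something with over 40 N, if the wrist force passes 120 N, or if a joint passes its speed limit or range.

### The arm

A 6-joint arm with a two-finger parallel gripper is mounted at the origin on the work surface. World frame = base frame: x ahead of the robot, y to its left, z up, the work surface at z = 0. Lengths are in m, angles in rad, forces in N, time in s.
With the tool pointing down it reaches from about 0.325 to 0.9 m from the base axis. Payload 3.5 kg.
Tool frame: the origin (TCP) lies between the finger pads; the fingertips stand 22 mm ahead of it and the grasp point (between the pads) lies 3 mm ahead of it; z points along the fingers, y is the line along which they close (so a half turn about z gives the same grasp; the last joint's range is limited). The gripper opens to 85 mm and grips with 20 to 120 N. Pads are 22 mm wide; open, the fingers measure 114 mm over their backs; the gripper's body (76 mm by 85 mm) begins 54 mm behind the grasp point. The pads swing forward as they close: fully open they stand 13 mm farther back than shut.
Start: joints at [-1.447, 0.276, -0.026, 1.268, 0, 1.467], TCP at [0.141, -0.609, 0.253] pointing down, gripper open.
Joint ranges: [-3.12, 3.12], [-0.85, 1.88], [-1.08, 1.24], [-1.95, 2.15], [-1.57, 1.53], [-3.14, 3.14]. Speed limits (rad/s): [2.57, 2.57, 3.14, 3.14, 3.14, 3.14].

### API

Orientations are given as a unit quaternion [w, x, y, z].
In Python, from workcell import env, eyes gives the robot as it stands.
- The arm moves only by the tool jog_arm, never from a script. Its argument "series" is text: rows parted by semicolons, each of 7 numbers parted by spaces: the shift along the tool's x, y, z scaled (see below), then the turn, a rotation vector about the tool's x, y, z scaled (see below), then the opening, from 0 (shut) to 1 (fully open). In form: x y z rx ry rz jaw; .... A call has exactly 5 rows; each row shifts and turns the commanded pose from where the row before left it, along the tool's axes as they then stand; what a row does not reach is not made up. The controller multiplies each number of a shift by 2 cm and each number of a turn by 0.1 rad. A row lasts 1/12 s, in which the tool goes at most 41.7 mm and 7.16 degrees, less where a joint would pass 70% of its speed; a pose out of reach is approached as far as the arm can. A call with a number of a shift or a turn outside -1 to 1 is refused whole. A call with a gripper value outside its range is refused whole. The fingers move at their own pace and stop on an object; the grip force is fixed at half the most. Time passes only in rows, so rows that do not move let the fingers close, or fill a call up. It gives the time, the measured TCP pose, the force, the opening and the grip force at its end, in the units of the state.
- env.sense(): the state, without advancing time (a new reading comes with each control period).
- eyes.get_image(name): name is "scene" or "side" or "wrist"; returns a dict with "img" (420x560x3 uint8, red, green, blue), "mtx" (3x3 intrinsics, pixels), "extrinsics" (4x4, takes a point from camera to world coordinates). Camera axes: x right, y up, looking along -z (the intrinsics and any distortion apply to the point x, -y, -z); pixel columns grow to the right and rows downward; lengths in m; the calibration is good to about 2 mm. A picture is of the moment at which its call begins. There is no depth.
- env.finish_job(): hands the job in; it is judged then, once.
The state is a dict: "t": time; "qpos": joint angles; "joint_velocities": joint speeds; "joint_torque": joint torques, N m; "ee_pos": TCP position; "eef_rot": TCP orientation; "force": force on the tool from outside, world axes, zero at the start; "torque": the same for the moment, N m; "finger_gap": finger opening in m; "finger_force": force on a finger pad.
Only numpy, scipy, OpenCV 4.12 (cv2) and the standard library are available. Lean on these libraries where they do the work, as an engineer would, in place of code of your own. Each camera call takes 0.05 s, during which the arm holds its last target. There are 200 camera calls.

## Working session

There is one attempt and no reset: what is moved stays moved. The work goes in short steps, Python scripts to look and compute and a tool call to move; the robot and the scene stay as the last step left them, time stands still between calls to the robot, and variables do not carry over. Pictures are saved under pics/ and viewed, at most 10 in all, crops included, and the job is handed in when it is done.

Besides the shell and the picture viewer there is one more tool, called after "Call:" in YAML: its name, and indented under it one key for each argument. jog_arm: Moves the arm, as the interface text tells. Shifts and turns lie within -1 to 1; 1 stands for 2 cm of shift or 0.1 rad of turn. Its arguments: {"type":"object","properties":{"series":{"type":"string"}},"required":["series"]}

```bash
mkdir -p pics
cat > h.py <<'E'
import numpy as np, cv2
from workcell import env, eyes
def snap(n,f=None):
    d=eyes.get_image(n)
    if f: cv2.imwrite('pics/'+f,d['img'][:,:,::-1]); np.savez('pics/'+f[:-4]+'.npz',**{k:d[k] for k in('img','mtx','extrinsics')})
    return d
def ray(d,u,v):
    K=np.array(d['mtx']);E=np.array(d['extrinsics'])
    p=np.linalg.inv(K)@[u,v,1]
    return E[:3,3],E[:3,:3]@[p[0],-p[1],-p[2]]
def onz(d,u,v,z):
    o,r=ray(d,u,v); return o+r*(z-o[2])/r[2]
def proj(d,P):
    K=np.array(d['mtx']);E=np.array(d['extrinsics'])
    c=E[:3,:3].T@(np.array(P)-E[:3,3]); q=K@[c[0],-c[1],-c[2]]; return q[:2]/q[2]
E
python3 - <<'E'
from h import *
for n in('scene','side'):
    d=snap(n,n+'0.png'); print(n,d.keys(),np.round(d['extrinsics'],3).tolist(),np.round(d['mtx'],1).tolist())
a=cv2.imread('pics/scene0.png');b=cv2.imread('pics/side0.png')
print(env.sense())
E
```

```text
scene dict_keys(['img', 'mtx', 'extrinsics']) [[0.888, -0.241, 0.392, 0.921], [0.46, 0.49, -0.74, -0.752], [-0.014, 0.837, 0.546, 0.689], [0.0, 0.0, 0.0, 1.0]] [[383.0, 0.0, 282.7], [0.0, 383.0, 209.1], [0.0, 0.0, 1.0]]
side dict_keys(['img', 'mtx', 'extrinsics']) [[0.715, 0.377, -0.589, -0.602], [-0.699, 0.357, -0.62, -1.163], [-0.024, 0.855, 0.519, 1.076], [0.0, 0.0, 0.0, 1.0]] [[538.4, 0.0, 279.4], [0.0, 538.4, 202.4], [0.0, 0.0, 1.0]]
{'t': 0.1, 'qpos': array([-1.44740516e+00,  2.77073213e-01, -2.77542608e-02,  1.26799398e+00,
        6.14469329e-06,  1.46741823e+00]), 'joint_velocities': array([ 0.0004566 , -0.00014906,  0.00365193,  0.00019688,  0.0019672 ,
       -0.00190583]), 'joint_torque': array([ 6.05296191e-04, -4.46709859e+01,  2.96127713e+01,  8.50671669e-03,
       -5.73155671e-05,  2.27818148e-06]), 'ee_pos': array([ 0.14044233, -0.60833547,  0.2522564 ]), 'eef_rot': array([-1.01254143e-03,  9.93578337e-01,  1.13141781e-01, -7.05986895e-06]), 'force': array([-0.39474764, -0.26636704,  0.29167805]), 'torque': array([-0.0306165 , -0.06459242,  0.00089081]), 'finger_force': 0.0, 'finger_gap': 0.08550172496709249}
```

View pics/scene0.png

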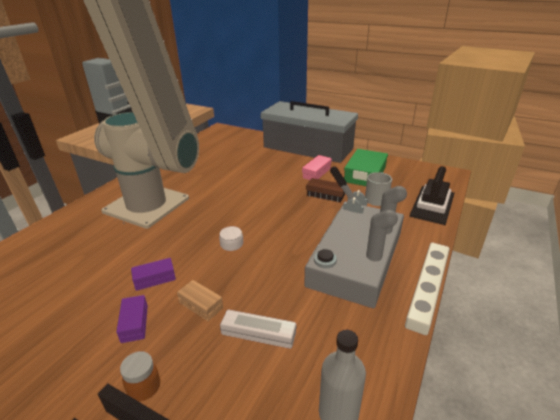

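View pics/side0.png

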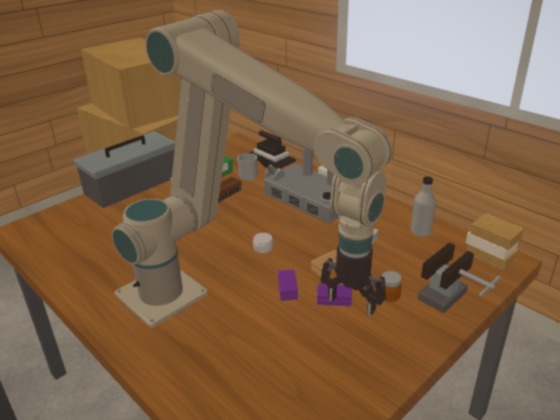

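The scene view shows the cork (pale wood) at (200,298), with two purple look-alikes at (153,273) and (133,318) that are not meant. The case is at (258,328). The dark brush is at (325,190), with the pink look-alike at (317,168) to be left alone. The dryer is at (360,250), its button at (325,256) and its lever at (342,180). The side view has the arm in front of the cork and case.

Run:
```python
import cv2
a=cv2.imread('pics/scene0.png')[150:350,115:425]
cv2.imwrite('pics/c1.png',cv2.resize(a,(775,500),interpolation=cv2.INTER_CUBIC))
```

```text
(no output)
```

View pics/c1.png

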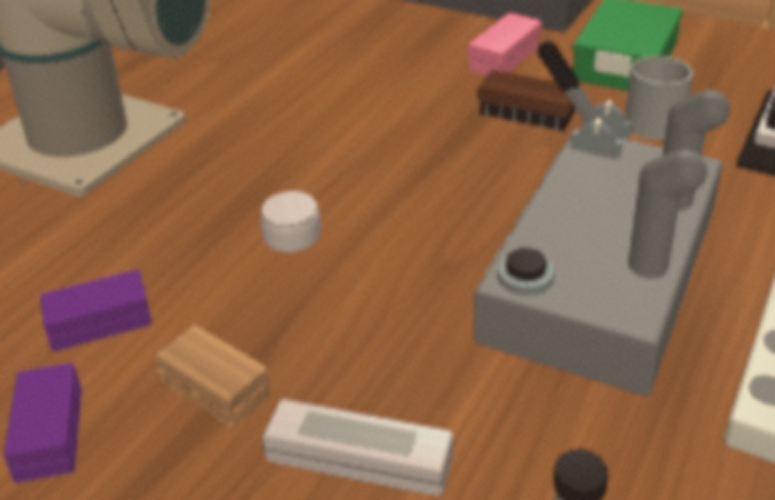

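The crop shows the only pale-wood block (cork) at crop (212,370), the case at (358,440) and the dark brown brush at (525,98). The lever leans to the front from its hinge at (598,125), and the button is at (525,265). I take the top-face corners from this crop.

```bash
cat > m.py <<'E'
from h import *
d=dict(np.load('pics/scene0.npz'))
def P(l,z): return np.array([onz(d,115+(u+.5)/2.5-.5,150+(v+.5)/2.5-.5,z)[:2] for u,v in l])
for n,l,z in [('dryer',[(478,293),(657,345),(720,157),(565,140)],.07),
 ('case',[(281,402),(453,432),(443,466),(265,437)],.034),
 ('cork',[(195,327),(268,374),(230,404),(157,365)],.038),
 ('brush',[(489,72),(577,84),(572,106),(478,96)],.045)]:
    c=P(l,z); e=np.roll(c,-1,0)-c
    print(n,c.round(3).tolist(),'ctr',c.mean(0).round(4),'len',np.hypot(*e.T).round(3),'ang',np.degrees(np.arctan2(e[:,1],e[:,0])).round(1))
for n,q,z in [('button',(525,263),.08),('tin',(290,208),.04),('mug',(659,75),.085),('purple1',(95,295),.038),('purple2',(46,393),.038),('lunch',(630,28),.064),('pink',(508,38),.045),('hinge',(598,128),.085),('hingetop',(604,108),.115)]: print(n,P([q],z).round(3))
E
python3 m.py
```

```text
dryer [[0.643, -0.114], [0.816, -0.106], [0.797, 0.224], [0.623, 0.18]] ctr [0.7198 0.0461] len [0.172 0.33  0.179 0.295] ang [   2.8   93.2 -165.6  -86.1]
case [[0.53, -0.287], [0.682, -0.249], [0.69, -0.284], [0.54, -0.326]] ctr [ 0.6103 -0.2866] len [0.157 0.037 0.156 0.04 ] ang [  14.3  -77.3 -164.4  104.4]
cork [[0.403, -0.249], [0.503, -0.268], [0.493, -0.312], [0.403, -0.305]] ctr [ 0.4506 -0.2834] len [0.101 0.046 0.09  0.056] ang [ -10.8 -101.9  175.1   90.3]
brush [[0.455, 0.338], [0.577, 0.359], [0.591, 0.3], [0.469, 0.27]] ctr [0.5229 0.3165] len [0.124 0.061 0.126 0.069] ang [   9.9  -76.6 -166.1  101.7]
button [[ 0.671 -0.064]]
tin [[ 0.379 -0.048]]
mug [[0.686 0.359]]
purple1 [[ 0.282 -0.257]]
purple2 [[ 0.336 -0.377]]
lunch [[0.6   0.519]]
pink [[0.437 0.447]]
hinge [[0.657 0.2  ]]
hingetop [[0.662 0.198]]
```

Call:
jog_arm:
  series: "0 0 0 0 0 -1 1; 0 0 0 0 0 -1 1; 0 0 0 0 0 -1 1; 0 0 0 0 0 -1 1; 0 0 0 0 0 -1 1"

```text
t: 0.52
ee_pos: [0.1405, -0.6086, 0.2526]
eef_rot: [-0.001, 0.934, 0.358, 0.0]
force: [0.2, -0.4, 1.0]
finger_gap: 0.0855
finger_force: 0.0
```

Call:
jog_arm:
  series: "0 0 0 0 0 -1 1; 0 0 0 0 0 -1 1; 0 0 0 0 0 -1 1; 0 0 0 0 0 -1 1; 0 0 0 0 0 -1 1"

```text
t: 0.93
ee_pos: [0.1405, -0.6085, 0.2526]
eef_rot: [-0.001, 0.816, 0.578, 0.0]
force: [-0.8, 0.2, 0.3]
finger_gap: 0.0853
finger_force: 0.0
```

Call:
jog_arm:
  series: "0 0 0 0 0 -1 1; 0 0 0 0 0 -1 1; 0 0 0 0 0 -1 1; 0 0 0 0 0 -1 1; 0 0 0 0 0 -1 1"

```text
t: 1.35
ee_pos: [0.1405, -0.6085, 0.2526]
eef_rot: [-0.0, 0.648, 0.762, 0.0]
force: [0.0, -0.1, 0.7]
finger_gap: 0.0857
finger_force: 0.0
```

Call:
jog_arm:
  series: "0 0 0 0 0 -1 1; 0 0 0 0 0 -1 1; 0 0 0 0 0 -1 1; 0 0 0 0 0 -1 1; 0 0 0 0 0 -1 1"

```text
t: 1.77
ee_pos: [0.1405, -0.6085, 0.2526]
eef_rot: [-0.0, 0.439, 0.898, 0.001]
force: [0.5, -0.1, 0.6]
finger_gap: 0.0856
finger_force: 0.0
```

Call:
jog_arm:
  series: "0 0 0 0 0 -1 1; 0 0 0 0 0 -1 1; 0 0 0 0 0 -1 1; 0 0 0 0 0 -1 1; 0 0 0 0 0 -1 1"

```text
t: 2.18
ee_pos: [0.1405, -0.6085, 0.2526]
eef_rot: [-0.0, 0.203, 0.979, 0.001]
force: [-1.3, 0.9, -0.4]
finger_gap: 0.0856
finger_force: 0.0
```

Call:
jog_arm:
  series: "0 0 0 0 0 -1 1; 0 0 0 0 0 -1 1; 0 0 0 0 0 -1 1; 0 0 0 0 0 -1 1; 0 0 0 0 0 -1 1"

```text
t: 2.6
ee_pos: [0.1405, -0.6085, 0.2526]
eef_rot: [-0.0, -0.045, 0.999, 0.001]
force: [-0.3, 0.5, -0.1]
finger_gap: 0.0852
finger_force: 0.0
```

Call:
jog_arm:
  series: "0 0 0 0 0 -0.3 1; 0 0 0 0 0 -0.3 1; 0 0 0 0 0 -0.3 1; 0 0 0 0 0 -0.3 1; 0 0 0 0 0 -0.3 1"

```text
t: 3.02
ee_pos: [0.1405, -0.6086, 0.2526]
eef_rot: [0.0, -0.118, 0.993, 0.001]
force: [0.7, -0.9, -0.4]
finger_gap: 0.0858
finger_force: 0.0
```

Call:
jog_arm:
  series: "-0.9 0.4 0 0 0 0 1; -0.9 0.4 0 0 0 0 1; -0.9 0.4 0 0 0 0 1; -0.9 0.4 0 0 0 0 1; -0.9 0.4 0 0 0 0 1"

```text
t: 3.43
ee_pos: [0.2192, -0.5481, 0.2526]
eef_rot: [-0.0, -0.117, 0.993, 0.001]
force: [-0.1, -0.4, 0.3]
finger_gap: 0.0854
finger_force: 0.0
```

Call:
jog_arm:
  series: "-0.9 0.4 0 0 0 0 1; -0.9 0.4 0 0 0 0 1; -0.9 0.4 0 0 0 0 1; -0.9 0.4 0 0 0 0 1; -0.9 0.4 0 0 0 0 1"

```text
t: 3.85
ee_pos: [0.2974, -0.4882, 0.2527]
eef_rot: [-0.0, -0.117, 0.993, 0.001]
force: [0.6, -0.1, 0.4]
finger_gap: 0.0855
finger_force: 0.0
```

Call:
jog_arm:
  series: "-0.9 0.4 0 0 0 0 1; -0.9 0.4 0 0 0 0 1; -0.9 0.4 0 0 0 0 1; -0.9 0.4 0 0 0 0 1; -0.9 0.4 0 0 0 0 1"

```text
t: 4.27
ee_pos: [0.3756, -0.4284, 0.2528]
eef_rot: [-0.0, -0.117, 0.993, 0.0]
force: [0.1, 0.2, 0.6]
finger_gap: 0.0854
finger_force: 0.0
```

Call:
jog_arm:
  series: "-0.9 0.4 0 0 0 0 1; -0.9 0.4 0 0 0 0 1; -0.9 0.4 0 0 0 0 1; -0.9 0.4 0 0 0 0 1; -0.9 0.4 0 0 0 0 1"

```text
t: 4.68
ee_pos: [0.4537, -0.3685, 0.2527]
eef_rot: [-0.0, -0.117, 0.993, 0.0]
force: [-0.7, -0.0, 0.1]
finger_gap: 0.0859
finger_force: 0.0
```

Call:
jog_arm:
  series: "-0.9 0.4 0 0 0 0 1; -0.9 0.4 0 0 0 0 1; -0.9 0.4 0 0 0 0 1; -0.9 0.4 0 0 0 0 1; 0 0 0 0 0 0 1"

```text
t: 5.1
ee_pos: [0.5178, -0.3195, 0.2527]
eef_rot: [0.0, -0.119, 0.993, 0.001]
force: [0.1, -1.2, 0.1]
finger_gap: 0.0856
finger_force: 0.0
```

Run:
```python
from h import *
d=snap('wrist','w1.png');print(env.sense()['ee_pos'],env.sense()['qpos'],env.sense()['eef_rot']);print(d['extrinsics'].round(3).tolist(),d['mtx'].round(1).tolist())
```

```text
[ 0.51657336 -0.32043952  0.25263257] [-6.61513921e-01  2.47281828e-01 -6.57283738e-02  1.25889211e+00
 -3.61203289e-05 -8.99245903e-01] [-4.05689427e-04 -1.18586268e-01  9.92943599e-01  3.76224307e-04]
[[-0.236, -0.93, -0.281, 0.446], [0.972, -0.226, -0.069, -0.337], [0.001, -0.29, 0.957, 0.374], [0.0, 0.0, 0.0, 1.0]] [[351.4, 0.0, 272.1], [0.0, 351.4, 210.1], [0.0, 0.0, 1.0]]
```

View pics/w1.png

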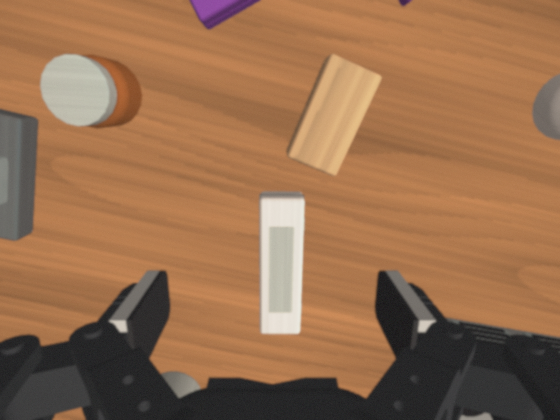

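The wrist view clearly shows the case top, corners about (261,198), (304,198), (300,333), (261,333). It also shows the cork, corners about (333,56), (381,74), (337,174), (290,152).

Run:
```python
from h import *
d=dict(np.load('pics/w1.npz'))
hsv=cv2.cvtColor(d['img'],cv2.COLOR_RGB2HSV)
m=((hsv[...,1]<60)&(hsv[...,2]>110)).astype(np.uint8)
m[:, :220]=0;m[:,340:]=0;m[345:]=0
k=((hsv[...,0]>8)&(hsv[...,2]>185)&(hsv[...,1]>60)&(hsv[...,1]<150)).astype(np.uint8); k[190:]=0;k[:,:270]=0;k[:,400:]=0
for n,M,z in(('case',m,.034),('cork',k,.038)):
    M=cv2.morphologyEx(M,cv2.MORPH_CLOSE,np.ones((5,5)))
    c=max(cv2.findContours(M,0,2)[0],key=cv2.contourArea)[:,0]
    w=np.array([onz(d,u,v,z)[:2] for u,v in c.astype(float)],np.float32)
    b=cv2.minAreaRect(w*1000); x,y,ww,hh=cv2.boundingRect(c);p=cv2.boxPoints(b)
    print(n,(x,y,ww,hh),b,np.round(p).tolist())
for n,l,z in [('case',[(261,198),(304,198),(300,333),(261,333)],.034),('cork',[(333,56),(381,74),(337,174),(290,152)],.038)]:
    c=np.array([onz(d,*q,z)[:2] for q in l]);e=np.roll(c,-1,0)-c
    print(n,c.mean(0).round(4),np.hypot(*e.T).round(3),np.degrees(np.arctan2(e[:,1],e[:,0])).round(1))
```

```text
case (260, 192, 45, 142) ((604.8172607421875, -288.2487487792969), (164.24974060058594, 45.11429214477539), 13.077001571655273) [[520.0, -285.0], [530.0, -329.0], [690.0, -292.0], [680.0, -248.0]]
cork (290, 54, 92, 122) ((444.01190185546875, -277.0225830078125), (52.973384857177734, 98.34087371826172), 81.23082733154297) [[391.0, -296.0], [489.0, -311.0], [497.0, -258.0], [399.0, -243.0]]
case [ 0.6077 -0.2873] [0.043 0.158 0.044 0.158] [ 103.6   13.5  -76.4 -166.9]
cork [ 0.4427 -0.2782] [0.046 0.097 0.051 0.092] [  84.9   -7.2 -101.2  170.1]
```

Call:
jog_arm:
  series: "-0.75 0.1 0.8 0 0 0 1; -0.75 0.1 0.8 0 0 0 1; -0.75 0.1 0.8 0 0 0 1; -0.75 0.1 0.8 0 0 0 1; -0.75 0.1 0.8 0 0 0 1"

```text
t: 5.57
ee_pos: [0.586, -0.2949, 0.1723]
eef_rot: [-0.0, -0.117, 0.993, 0.0]
force: [-0.1, 1.5, 0.1]
finger_gap: 0.0856
finger_force: 0.0
```

Call:
jog_arm:
  series: "0 0 1 0 0 0 1; 0 0 1 0 0 0 1; 0 0 1 0 0 0 1; 0 0 1 0 0 0 1; 0 0 1 0 0 0 1"

```text
t: 5.98
ee_pos: [0.5854, -0.2951, 0.0721]
eef_rot: [-0.001, -0.117, 0.993, 0.0]
force: [-0.0, 0.3, 0.6]
finger_gap: 0.0854
finger_force: 0.0
```

Call:
jog_arm:
  series: "0 0 1 0 0 0 1; 0 0 0.6 0 0 0 1; 0 0 0.4 0 0 0 1; 0 0 0.1 0 0 0 1; 0 0 0 0 0 0 1"

```text
t: 6.4
ee_pos: [0.5862, -0.2946, 0.0311]
eef_rot: [-0.0, -0.117, 0.993, 0.0]
force: [0.0, 0.4, -0.2]
finger_gap: 0.0853
finger_force: 0.0
```

Call:
jog_arm:
  series: "0 0 0 0 0 0 0; 0 0 0 0 0 0 0; 0 0 0 0 0 0 0; 0 0 0 0 0 0 0; 0 0 0 0 0 0 0"

```text
t: 6.82
ee_pos: [0.5875, -0.295, 0.0328]
eef_rot: [0.001, -0.117, 0.993, -0.001]
force: [-0.4, -1.2, 4.7]
finger_gap: 0.0449
finger_force: 64.4
```

Call:
jog_arm:
  series: "0 0 -1 0 0 0 0; 0 0 -1 0 0 0 0; 0 0 -1 0 0 0 0; 0 0 -1 0 0 0 0; 0 0 -1 0 0 0 0"

```text
t: 7.23
ee_pos: [0.5859, -0.294, 0.1317]
eef_rot: [-0.001, -0.117, 0.993, 0.0]
force: [0.3, 0.5, -1.4]
finger_gap: 0.045
finger_force: 63.8
```

Call:
jog_arm:
  series: "0 1 -0.8 0 0 0 0; 0 1 -0.8 0 0 0 0; 0 1 -0.8 0 0 0 0; 0 1 -0.8 0 0 0 0; 0 1 -0.8 0 0 0 0"

```text
t: 7.65
ee_pos: [0.5623, -0.1961, 0.2116]
eef_rot: [-0.001, -0.117, 0.993, 0.0]
force: [0.5, 0.2, -1.2]
finger_gap: 0.0446
finger_force: 63.8
```

Call:
jog_arm:
  series: "0 1 -0.6 0 0 0 0; 0 1 -0.6 0 0 0 0; 0 1 -0.6 0 0 0 0; 0 1 -0.6 0 0 0 0; 0 1 -0.6 0 0 0 0"

```text
t: 8.07
ee_pos: [0.539, -0.0988, 0.2714]
eef_rot: [-0.0, -0.117, 0.993, 0.0]
force: [0.6, 0.2, -1.4]
finger_gap: 0.0449
finger_force: 63.8
```

Call:
jog_arm:
  series: "0.1 1 0 0 0 0 0; 0 1 0 0 0 0 0; 0.1 1 0 0 0 0 0; 0 1 0 0 0 0 0; 0.1 1 0 0 0 0 0"

```text
t: 8.48
ee_pos: [0.51, -0.003, 0.271]
eef_rot: [-0.0, -0.117, 0.993, 0.0]
force: [1.1, 1.5, -1.6]
finger_gap: 0.0447
finger_force: 63.8
```

Call:
jog_arm:
  series: "0 0.5 0 0 0 0.4 0; 0 0.5 0 0 0 0.4 0; 0 0.5 0 0 0 0.4 0; 0 0.5 0 0 0 0.4 0; 0 0.3 0 0 0 0.2 0"

```text
t: 8.9
ee_pos: [0.5024, 0.0422, 0.2709]
eef_rot: [-0.001, -0.027, 1.0, 0.0]
force: [-0.3, 0.1, -1.0]
finger_gap: 0.045
finger_force: 63.8
```

Run:
```python
from h import *
env_s=env.sense()
d=snap('wrist','w2.png');s=env.sense();print(s['ee_pos'],s['qpos'],s['eef_rot'],s['finger_gap'])
```

```text
[0.50238005 0.04284363 0.27090087] [-4.37538379e-02  5.31524055e-02 -2.54833107e-01  1.26407257e+00
  1.02775470e-03 -9.88240526e-02] [-5.92671835e-04 -2.75312948e-02  9.99620611e-01  5.57508456e-04] 0.04484894449945376
```

View pics/w2.png

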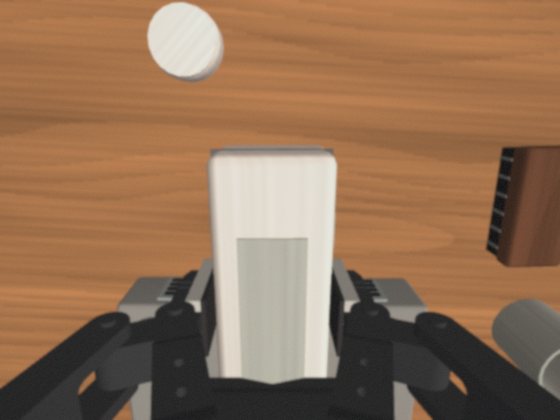

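The wrist view shows the case held square and the tin at (186,42). The camera faces away from the dryer, so I refine the dryer from the fixed cameras.

Run:
```python
import cv2
a=cv2.imread('pics/side0.png')[142:222,250:360]
cv2.imwrite('pics/c2.png',cv2.resize(a,(770,560),interpolation=cv2.INTER_CUBIC))
```

```text
(no output)
```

View pics/c2.png

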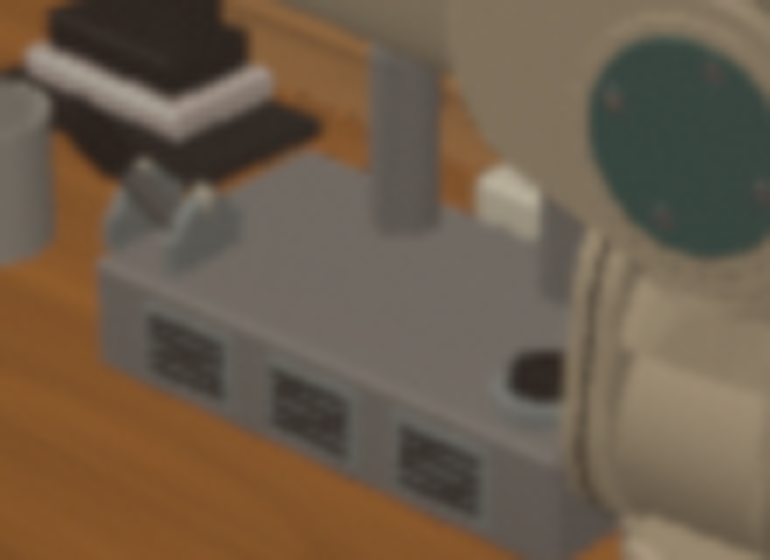

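Run:
```python
from h import *
s=dict(np.load('pics/side0.npz'))
def px(u,v): return 250+(u+.5)/7-.5,142+(v+.5)/7-.5
def inv(p): return ((p[0]+.5-250)*7).round(),((p[1]+.5-142)*7).round()
for q in [(.66,.2,.085),(.575,.195,.184),(.62,.2,.13)]: print(inv(proj(s,q)))
for n,q,z in [('FLtop',(103,263),.07),('FRtop',(575,460),.07),('BLtop',(313,152),.07),('FLbot',(103,360),0),('FRbot',(545,557),0),
  ('tubeL base',(405,222),.07),('button',(540,375),.08),('v1foot',(187,397),0),('v2foot',(311,453),0),('v3foot',(439,509),0)]:
    print(n,onz(s,*px(*q),z)[:2].round(4))
# vents on the vertical front plane
psi=np.radians(3.3); n=np.array([np.cos(psi),np.sin(psi),0]); p0=np.array([.627,.0487,0])
for q in [(187,357),(311,413),(439,470)]:
    o,r=ray(s,*px(*q)); X=o+r*((p0-o)@n)/(r@n); print('vent',X.round(4))
```

```text
(np.float64(160.0), np.float64(218.0))
(np.float64(45.0), np.float64(112.0))
(np.float64(105.0), np.float64(171.0))
FLtop [0.6208 0.2054]
FRtop [ 0.6435 -0.1198]
BLtop [0.7966 0.2143]
FLbot [0.628 0.217]
FRbot [ 0.6474 -0.0985]
tubeL base [0.7703 0.1161]
button [ 0.682  -0.0622]
v1foot [0.6323 0.1529]
v2foot [0.6373 0.0612]
v3foot [ 0.6436 -0.0274]
vent [0.6217 0.1406 0.0352]
vent [0.6269 0.0506 0.0344]
vent [ 0.632  -0.0377  0.034 ]
```

Run:
```python
from h import *
d=dict(np.load('pics/w2.npz'))
for z in(.268,.272):
  a,b=onz(d,212,152,z),onz(d,333,152,z);print(a,b,np.linalg.norm(a-b),'end from tcp',.5024-(a+b)[0]/2)
w=dict(np.load('pics/w1.npz'))
a,b=np.load('pics/scene0.npz'),np.load('pics/side0.npz')
def tri(p,q):
    o1,r1=ray(a,*p);o2,r2=ray(b,*q);t=np.linalg.lstsq(np.c_[r1,-r2],o2-o1,rcond=None)[0]
    x,y=o1+t[0]*r1,o2+t[1]*r2;return ((x+y)/2).round(4),np.linalg.norm(x-y).round(4)
s1=lambda u,v:(115+(u+.5)/2.5-.5,150+(v+.5)/2.5-.5)
s2=lambda u,v:(250+(u+.5)/7-.5,142+(v+.5)/7-.5)
print('button',tri(s1(526,263),s2(541,375)));print('FR',tri(s1(478,293),s2(575,460)));print('BL',tri(s1(720,157),s2(313,152)))
```

```text
[0.4458221  0.01782689 0.268     ] [0.44352301 0.06031084 0.268     ] 0.042546112815315 end from tcp 0.057727444867673006
[0.44527106 0.01847746 0.272     ] [0.44304603 0.05959311 0.272     ] 0.04117581299420627 end from tcp 0.05824145503781647
button (array([ 0.6742, -0.0699,  0.0861]), np.float64(0.0007))
FR (array([ 0.6443, -0.1178,  0.0708]), np.float64(0.004))
BL (array([0.7974, 0.2163, 0.0719]), np.float64(0.0055))
```

Call:
jog_arm:
  series: "-0.1 0.9 0 0 0 0 0; -0.1 0.9 0 0 0 0 0; -0.1 0.9 0 0 0 0 0; -0.1 0.9 0 0 0 0 0; -0.2 0.8 0 0 0 0 0"

```text
t: 9.37
ee_pos: [0.5097, 0.1305, 0.271]
eef_rot: [-0.001, -0.028, 1.0, -0.0]
force: [0.2, -0.9, -2.0]
finger_gap: 0.0446
finger_force: 63.8
```

Call:
jog_arm:
  series: "0 0 1 0 0 0 0; 0 0 1 0 0 0 0; 0 0 1 0 0 0 0; 0 0 1 0 0 0 0; 0 0 1 0 0 0 0"

```text
t: 9.78
ee_pos: [0.51, 0.1296, 0.1702]
eef_rot: [-0.0, -0.028, 1.0, -0.0]
force: [0.7, 0.2, -1.6]
finger_gap: 0.0451
finger_force: 63.8
```

Call:
jog_arm:
  series: "0 0 1 0 0 0 0; 0 0 1 0 0 0 0; 0 0 1 0 0 0 0; 0 0 1 0 0 0 0; 0 0 0.8 0 0 0 0"

```text
t: 10.2
ee_pos: [0.5094, 0.1294, 0.0736]
eef_rot: [-0.001, -0.028, 1.0, -0.0]
force: [-0.4, 1.0, -1.5]
finger_gap: 0.0447
finger_force: 63.8
```

Call:
jog_arm:
  series: "0 0 0.6 0 0 0 0; 0 0 0.5 0 0 0 0; 0 0 0.3 0 0 0 0; 0 0 0.2 0 0 0 0; 0 0 0 0 0 0 0"

```text
t: 10.62
ee_pos: [0.5101, 0.1297, 0.0428]
eef_rot: [-0.001, -0.028, 1.0, -0.0]
force: [-0.1, -0.2, -0.7]
finger_gap: 0.0448
finger_force: 63.8
```

Call:
jog_arm:
  series: "0 0.1 0.2 0 0 0 0; 0 0 0.1 0 0 0 0; 0 0 0.1 0 0 0 0; 0 0 0.05 0 0 0 0; 0 0 0 0 0 0 0"

```text
t: 11.03
ee_pos: [0.5103, 0.1318, 0.0343]
eef_rot: [0.0, -0.028, 1.0, -0.0]
force: [0.3, 0.7, -1.8]
finger_gap: 0.045
finger_force: 63.8
```

Call:
jog_arm:
  series: "0 0 0 0 0 0 0.8; 0 0 0 0 0 0 0.8; 0 0 0 0 0 0 0.8; 0 0 0 0 0 0 0.8; 0 0 0 0 0 0 0.8"

```text
t: 11.45
ee_pos: [0.5106, 0.1318, 0.0345]
eef_rot: [0.0, -0.028, 1.0, 0.0]
force: [-0.3, -0.2, 0.4]
finger_gap: 0.0685
finger_force: 0.0
```

Call:
jog_arm:
  series: "0 0 -0.5 0 0 0 1; 0 0 -1 0 0 0 1; 0 0 -1 0 0 0 1; 0 0 -1 0 0 0 1; 0 0 -1 0 0 0 1"

```text
t: 11.87
ee_pos: [0.5103, 0.1318, 0.126]
eef_rot: [0.0, -0.028, 1.0, 0.0]
force: [0.1, -0.9, 0.1]
finger_gap: 0.0855
finger_force: 0.0
```

Call:
jog_arm:
  series: "0.2 -1 0 0 0 0 1; 0.2 -1 0 0 0 0 1; 0.2 -1 0 0 0 0 1; 0.2 -1 0 0 0 0 1; 0.2 -1 0 0 0 0 1"

```text
t: 12.28
ee_pos: [0.4959, 0.03, 0.1253]
eef_rot: [0.001, -0.028, 1.0, -0.0]
force: [0.5, -0.1, 0.5]
finger_gap: 0.0852
finger_force: 0.0
```

Call:
jog_arm:
  series: "0.2 -1 0 0 0 0 1; 0.2 -1 0 0 0 0 1; 0.2 -1 0 0 0 0 1; 0.2 -1 0 0 0 0 1; 0.2 -1 0 0 0 0 1"

```text
t: 12.7
ee_pos: [0.4814, -0.0711, 0.1252]
eef_rot: [0.0, -0.028, 1.0, -0.0]
force: [0.2, 1.1, -0.1]
finger_gap: 0.0853
finger_force: 0.0
```

Call:
jog_arm:
  series: "0.2 -1 0 0 0 0 1; 0.2 -1 0 0 0 0 1; 0.2 -1 0 0 0 0 1; 0.2 -1 0 0 0 0 1; 0.2 -1 0 0 0 0 1"

```text
t: 13.12
ee_pos: [0.4669, -0.1721, 0.1252]
eef_rot: [0.0, -0.028, 1.0, -0.0]
force: [0.3, -0.2, 1.0]
finger_gap: 0.0856
finger_force: 0.0
```

Call:
jog_arm:
  series: "0.2 -1 0 0 0 0 1; 0.2 -1 0 0 0 0 1; 0.2 -1 0 0 0 0 1; 0.2 -1 0 0 0 0 1; 0.4 -1 0 0 0 0 1"

```text
t: 13.53
ee_pos: [0.449, -0.2736, 0.1253]
eef_rot: [0.001, -0.028, 1.0, -0.0]
force: [0.1, 0.2, -0.2]
finger_gap: 0.0857
finger_force: 0.0
```

Call:
jog_arm:
  series: "0.2 -0.2 0 0 0 0.5 1; 0 0 0 0 0 0.5 1; 0 0 0 0 0 0.5 1; 0 0 0 0 0 0.5 1; 0 0 0 0 0 0.1 1"

```text
t: 13.95
ee_pos: [0.4448, -0.2767, 0.1251]
eef_rot: [0.0, 0.078, 0.997, -0.0]
force: [0.6, -0.3, -1.0]
finger_gap: 0.0855
finger_force: 0.0
```

Run:
```python
from h import *
d=snap('wrist','w3.png');s=env.sense();print(s['ee_pos'],s['eef_rot'])
hsv=cv2.cvtColor(d['img'],cv2.COLOR_RGB2HSV)
k=((hsv[...,0]>8)&(hsv[...,2]>185)&(hsv[...,1]>60)&(hsv[...,1]<150)).astype(np.uint8)
c=max(cv2.findContours(cv2.morphologyEx(k,cv2.MORPH_OPEN,np.ones((5,5))),0,2)[0],key=cv2.contourArea)[:,0]
w=np.array([onz(d,u,v,.038)[:2] for u,v in c.astype(float)],np.float32)
print(cv2.boundingRect(c),cv2.minAreaRect(w*1000))
```

```text
[ 0.44485248 -0.27660199  0.1249801 ] [ 2.68506277e-04  7.74311444e-02  9.96997647e-01 -1.94733088e-04]
(227, 146, 86, 150) ((443.606201171875, -277.8941955566406), (51.22303009033203, 98.62773895263672), 81.22864532470703)
```

Call:
jog_arm:
  series: "0 0 1 0 0 0 1; 0 0 1 0 0 0 1; 0 0 1 0 0 0 1; 0 0 1 0 0 0 1; 0 0 0.6 0 0 0 1"

```text
t: 14.42
ee_pos: [0.4439, -0.2756, 0.0308]
eef_rot: [-0.001, 0.077, 0.997, 0.001]
force: [-0.2, 0.3, -0.3]
finger_gap: 0.0852
finger_force: 0.0
```

Call:
jog_arm:
  series: "0 0 0 0 0 0 1; 0 0 0 0 0 0 0; 0 0 0 0 0 0 0; 0 0 0 0 0 0 0; 0 0 0 0 0 0 0"

```text
t: 14.83
ee_pos: [0.4462, -0.2775, 0.034]
eef_rot: [0.001, 0.077, 0.997, -0.001]
force: [0.1, 0.0, -0.1]
finger_gap: 0.0509
finger_force: 63.8
```

Call:
jog_arm:
  series: "0 0 -0.5 0 0 0 0; 0 0 -1 0 0 0 0; 0 0 -1 0 0 0 0; 0 0 -1 0 0 0 0; 0 0 -1 0 0 0 0"

```text
t: 15.25
ee_pos: [0.4446, -0.2763, 0.1241]
eef_rot: [0.0, 0.077, 0.997, -0.0]
force: [0.2, -1.0, -1.7]
finger_gap: 0.051
finger_force: 63.8
```

Call:
jog_arm:
  series: "0 0 0 0 0 -0.5 0; 0 0 0 0 0 -0.5 0; 0 0 0 0 0 -0.5 0; 0 0 0 0 0 -0.5 0; 0 0 0 0 0 -0.2 0"

```text
t: 15.67
ee_pos: [0.4448, -0.2765, 0.1233]
eef_rot: [0.0, -0.033, 0.999, -0.0]
force: [0.1, 0.3, 0.5]
finger_gap: 0.0508
finger_force: 63.8
```

Call:
jog_arm:
  series: "-0.7 1 0 0 0 0 0; -0.7 1 0 0 0 0 0; -0.7 1 0 0 0 0 0; -0.7 1 0 0 0 0 0; -0.7 1 0 0 0 0 0"

```text
t: 16.08
ee_pos: [0.5085, -0.1712, 0.123]
eef_rot: [0.0, -0.032, 0.999, -0.0]
force: [0.3, -1.0, -1.2]
finger_gap: 0.0508
finger_force: 63.8
```

Call:
jog_arm:
  series: "-0.7 1 0 0 0 0 0; -0.7 1 0 0 0 0 0; -0.7 1 0 0 0 0 0; -0.7 1 0 0 0 0 0; -0.7 1 0 0 0 0 0"

```text
t: 16.5
ee_pos: [0.5719, -0.0666, 0.123]
eef_rot: [0.0, -0.032, 0.999, -0.0]
force: [0.4, -0.4, -0.6]
finger_gap: 0.0509
finger_force: 63.8
```

Call:
jog_arm:
  series: "-0.1 1 0 0 0 0 0; 0 0.2 0.5 0 0 0 0; 0 0 1 0 0 0 0; 0 0 1 0 0 0 0; 0 0 0.5 0 0 0 0"

```text
t: 16.92
ee_pos: [0.5698, -0.0435, 0.0601]
eef_rot: [-0.002, -0.033, 0.999, 0.0]
force: [-0.2, 0.4, -1.2]
finger_gap: 0.0507
finger_force: 63.9
```

Call:
jog_arm:
  series: "0 0 0.6 0 0 0 0; 0 0 0.4 0 0 0 0; 0 0 0.2 0 0 0 0; 0 0 0 0 0 0 0; 0 0 0 0 0 0 0"

```text
t: 17.33
ee_pos: [0.5722, -0.0439, 0.0386]
eef_rot: [0.0, -0.032, 0.999, -0.0]
force: [-0.6, 0.0, -0.3]
finger_gap: 0.051
finger_force: 63.9
```

Call:
jog_arm:
  series: "0 0 0.15 0 0 0 0; 0 0 0.05 0 0 0 0; 0 0 0 0 0 0 0.8; 0 0 0 0 0 0 0.8; 0 0 0 0 0 0 0.8"

```text
t: 17.75
ee_pos: [0.5722, -0.0437, 0.0347]
eef_rot: [0.0, -0.033, 0.999, -0.0]
force: [0.3, -0.2, 0.7]
finger_gap: 0.0684
finger_force: 0.0
```

Call:
jog_arm:
  series: "0 0 0 0 0 0 0.8; 0 0 -0.5 0 0 0 0.8; 0 0 -1 0 0 0 1; 0 0 -1 0 0 0 1; 0 0 -1 0 0 0 1"

```text
t: 18.17
ee_pos: [0.5717, -0.0436, 0.1056]
eef_rot: [-0.0, -0.033, 0.999, 0.0]
force: [1.1, 0.3, 0.6]
finger_gap: 0.0856
finger_force: 0.0
```

Call:
jog_arm:
  series: "0.8 0 -1 0 0 0 1; 0.8 0 -1 0 0 0 1; 0.8 0 -1 0 0 0 1; 0.8 0 -1 0 0 0 1; 0.8 0 -1 0 0 0 1"

```text
t: 18.58
ee_pos: [0.4912, -0.0488, 0.2061]
eef_rot: [0.0, -0.033, 0.999, -0.0]
force: [-0.9, -0.5, 0.7]
finger_gap: 0.0858
finger_force: 0.0
```

Call:
jog_arm:
  series: "0 1 0 0 0 0 1; 0 1 0 0 0 0 1; 0 1 0 0 0 0 1; 0 1 0 0 0 0 1; 0 1 0 0 0 0 1"

```text
t: 19.0
ee_pos: [0.4854, 0.0517, 0.2054]
eef_rot: [0.001, -0.032, 0.999, -0.0]
force: [0.5, 0.1, -1.1]
finger_gap: 0.0856
finger_force: 0.0
```

Call:
jog_arm:
  series: "0 1 0 0 0 0 1; 0 1 0 0 0 0 1; 0 1 0 0 0 0 1; 0 1 0 0 0 0 1; 0 1 0 0 0 0 1"

```text
t: 19.42
ee_pos: [0.4788, 0.1517, 0.2052]
eef_rot: [0.0, -0.033, 0.999, 0.0]
force: [0.1, -0.0, 0.1]
finger_gap: 0.0856
finger_force: 0.0
```

Call:
jog_arm:
  series: "0 1 0 0 0 0 1; 0 1 0 0 0 0 1; 0 1 0 0 0 0 1; 0 1 0 0 0 0 1; 0 1 0 0 0 0 1"

```text
t: 19.83
ee_pos: [0.4723, 0.2515, 0.2053]
eef_rot: [0.0, -0.033, 0.999, 0.0]
force: [0.1, -0.2, 0.0]
finger_gap: 0.0854
finger_force: 0.0
```

Call:
jog_arm:
  series: "0 0.5 0 0 0 -0.3 1; 0 0.5 0 0 0 -0.3 1; 0 0.5 0 0 0 -0.3 1; 0 0.5 0 0 0 -0.3 1; 0 0.5 0 0 0 -0.3 1"

```text
t: 20.25
ee_pos: [0.4662, 0.3004, 0.2044]
eef_rot: [0.0, -0.109, 0.994, -0.0]
force: [1.1, -0.7, -0.6]
finger_gap: 0.0857
finger_force: 0.0
```

Run:
```python
from h import *
d=snap('wrist','w4.png');s=env.sense();print(s['ee_pos'],s['eef_rot'],s['qpos'])
```

```text
[0.46599645 0.30194258 0.20442728] [ 6.63592493e-05 -1.09633531e-01  9.93971802e-01  7.36209610e-04] [ 0.4578564   0.18424688 -0.24929677  1.13662578  0.0013389   0.23814806]
```

View pics/w4.png

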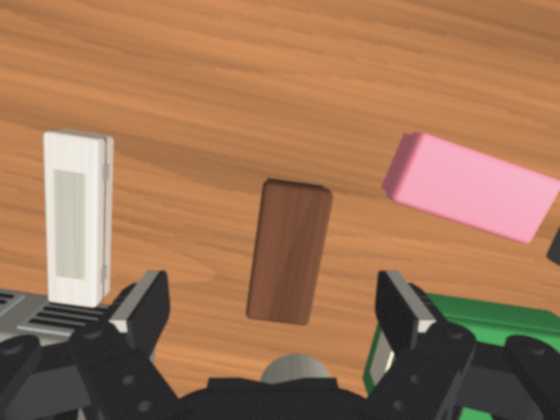

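The wrist view shows the dark brush, top corners about (268,184), (331,190), (307,324), (247,318), with the pink look-alike well to its right. The placed case is at left, with the dryer's lever vent right in line behind it.

Run:
```python
from h import *
d=dict(np.load('pics/w4.npz'))
for n,l,z in [('brush',[(268,184),(331,190),(307,324),(247,318)],.045),('case',[(45,133),(105,135),(101,305),(49,302)],.034)]:
    c=np.array([onz(d,*q,z)[:2] for q in l]);e=np.roll(c,-1,0)-c
    print(n,c.mean(0).round(4),np.hypot(*e.T).round(3),np.degrees(np.arctan2(e[:,1],e[:,0])).round(1))
hsv=cv2.cvtColor(d['img'],cv2.COLOR_RGB2HSV)
k=((hsv[...,2]<120)).astype(np.uint8);k[:, :230]=0;k[:,345:]=0;k[335:]=0;k[:170]=0
c=max(cv2.findContours(cv2.morphologyEx(k,cv2.MORPH_OPEN,np.ones((5,5))),0,2)[0],key=cv2.contourArea)[:,0]
w=np.array([onz(d,u,v,.045)[:2] for u,v in c.astype(float)],np.float32)
print(cv2.boundingRect(c),cv2.minAreaRect(w*1000))
```

```text
brush [0.5163 0.3252] [0.052 0.128 0.056 0.127] [  96.9    5.3  -84.1 -176.5]
case [0.5306 0.1372] [0.049 0.16  0.049 0.158] [ 100.6    3.3  -81.3 -176.8]
(258, 179, 72, 144) ((514.2650756835938, 321.46978759765625), (132.0121307373047, 55.20929718017578), 3.5687966346740723)
```

Call:
jog_arm:
  series: "0 0 0 0 0 0.5 1; 0 0 0 0 0 0.5 1; 0 0 0 0 0 0.4 1; -0.6 0.2 0.5 0 0 0 1; -1 0.3 1 0 0 0 1"

```text
t: 20.72
ee_pos: [0.4981, 0.3128, 0.1767]
eef_rot: [0.002, -0.038, 0.999, 0.001]
force: [0.5, -0.5, 0.3]
finger_gap: 0.0854
finger_force: 0.0
```

Call:
jog_arm:
  series: "-1 0.3 0.5 0 0 0 1; 0 0 0 0 0 0 1; 0 0 0 0 0 0 1; 0 0 0 0 0 0 1; 0 0 0 0 0 0 1"

```text
t: 21.13
ee_pos: [0.5165, 0.3197, 0.1649]
eef_rot: [0.0, -0.038, 0.999, -0.0]
force: [-0.6, -0.6, 0.5]
finger_gap: 0.0853
finger_force: 0.0
```

Run:
```python
from h import *
d=dict(np.load('pics/w4.npz'))
print('lunch',onz(d,432,294,.064),onz(d,385,320,.064),'mug rim near',onz(d,297,355,.085))
d=snap('wrist','w5.png');s=env.sense();print(s['ee_pos'],s['eef_rot'])
```

```text
lunch [0.5138931 0.4480145 0.064    ] [0.54642736 0.41725931 0.064     ] mug rim near [0.58125096 0.3465106  0.085     ]
[0.51656165 0.31976059 0.16506304] [ 2.63404208e-04 -3.76646703e-02  9.99290394e-01  1.04872225e-04]
```

View pics/w5.png

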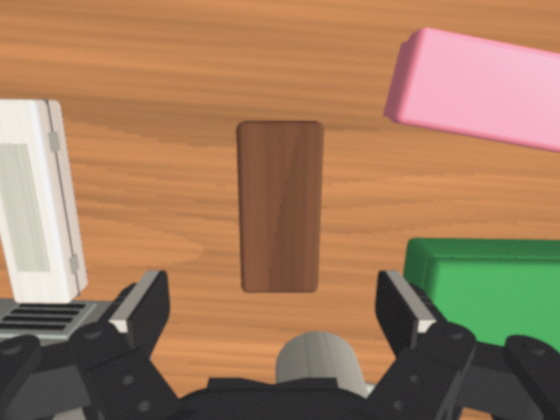

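The brush is square to the tool (corners (240,124), (323,122), (318,292), (242,292)), about 5 mm to +y. The mug and lunch box are clear of the fingers.

Call:
jog_arm:
  series: "0 0.2 1 0 0 0 1; 0 0 1 0 0 0 1; 0 0 1 0 0 0 1; 0 0 1 0 0 0 1; 0 0 1 0 0 0 1"

```text
t: 21.6
ee_pos: [0.5165, 0.324, 0.0645]
eef_rot: [0.001, -0.038, 0.999, 0.0]
force: [-0.8, -0.0, 0.7]
finger_gap: 0.0853
finger_force: 0.0
```

Call:
jog_arm:
  series: "0 0 0.7 0 0 0 1; 0 0 0.5 0 0 0 1; 0 0 0 0 0 0 1; 0 0 0 0 0 0 0; 0 0 0 0 0 0 0"

```text
t: 22.02
ee_pos: [0.5175, 0.3243, 0.0417]
eef_rot: [0.001, -0.038, 0.999, 0.0]
force: [-0.6, -0.5, -0.3]
finger_gap: 0.0642
finger_force: 0.0
```

Call:
jog_arm:
  series: "0 0 0 0 0 0 0; 0 0 0 0 0 0 0; 0 0 0 0 0 0 0; 0 0 -0.5 0 0 0 0; 0 0 -1 0 0 0 0"

```text
t: 22.43
ee_pos: [0.5139, 0.3225, 0.0683]
eef_rot: [-0.003, -0.038, 0.999, -0.001]
force: [-0.7, -0.4, -1.2]
finger_gap: 0.0589
finger_force: 66.6
```

Run:
```python
from h import *
d=dict(np.load('pics/w5.npz'))
c=np.array([onz(d,*q,.045)[:2] for q in [(240,124),(323,122),(318,292),(242,292)]]);e=np.roll(c,-1,0)-c
print(c.mean(0).round(4),np.hypot(*e.T).round(3),np.degrees(np.arctan2(e[:,1],e[:,0])).round(1))
```

```text
[0.5175 0.3258] [0.055 0.127 0.059 0.126] [  95.6    5.   -85.7 -176.5]
```

Call:
jog_arm:
  series: "0.6 0 -1 0 0 0 0; 0.6 0 -1 0 0 0 0; 0.6 0 -1 0 0 0 0; 0.6 0 -1 0 0 0 0; 0.6 0 -1 0 0 0 0"

```text
t: 22.85
ee_pos: [0.4555, 0.3189, 0.1712]
eef_rot: [-0.001, -0.038, 0.999, -0.0]
force: [-0.4, 0.7, -1.5]
finger_gap: 0.0586
finger_force: 66.6
```

Call:
jog_arm:
  series: "0 -1 -0.4 0 0 0 0; 0 -1 -0.4 0 0 0 0; 0 -1 -0.4 0 0 0 0; 0 -1 -0.4 0 0 0 0; 0 -1 -0.4 0 0 0 0"

```text
t: 23.27
ee_pos: [0.4634, 0.2186, 0.2108]
eef_rot: [-0.0, -0.038, 0.999, -0.0]
force: [1.2, -0.4, -2.5]
finger_gap: 0.0587
finger_force: 66.7
```

Call:
jog_arm:
  series: "0 -1 0 0 0 0 0; 0 -1 0 0 0 0 0; 0 -1 0 0 0 0 0; 0 -1 0 0 0 0 0; 0 -1 0 0 0 0 0"

```text
t: 23.68
ee_pos: [0.471, 0.1189, 0.2104]
eef_rot: [-0.0, -0.038, 0.999, -0.0]
force: [0.2, -0.3, -0.8]
finger_gap: 0.0587
finger_force: 66.7
```

Call:
jog_arm:
  series: "0 -1 0 0 0 0 0; 0 -1 0 0 0 0 0; 0 -1 0 0 0 0 0; 0 -0.8 0 0 0 0.1 0; 0 0 0 0 0 0 0"

```text
t: 24.1
ee_pos: [0.4771, 0.0419, 0.2104]
eef_rot: [-0.0, -0.031, 1.0, -0.001]
force: [0.3, 0.2, -1.7]
finger_gap: 0.0588
finger_force: 66.6
```

Call:
jog_arm:
  series: "-0.8 -0.1 0 0 0 0 0; -0.8 0 0 0 0 0 0; -0.8 0 0 0 0 0 0; -0.8 0 0.5 0 0 0 0; -0.5 0 1 0 0 0 0"

```text
t: 24.52
ee_pos: [0.5551, 0.0476, 0.1829]
eef_rot: [0.003, -0.033, 0.999, 0.0]
force: [-0.0, 0.1, -2.1]
finger_gap: 0.0588
finger_force: 66.7
```

Call:
jog_arm:
  series: "0 0 1 0 0 0 0; 0 0 1 0 0 0 0; 0 0 1 0 0 0 0; 0 0 1 0 0 0 0; 0 0 1 0 0 0 0"

```text
t: 24.93
ee_pos: [0.5509, 0.0477, 0.0794]
eef_rot: [-0.0, -0.033, 0.999, 0.0]
force: [0.5, -0.6, -1.5]
finger_gap: 0.059
finger_force: 66.7
```

Call:
jog_arm:
  series: "0 0 0.6 0 0 0 0; 0 0 0.4 0 0 0 0; 0 0 0.3 0 0 0 0; 0 0 0.2 0 0 0 0; 0 0 0 0 0 0 0"

```text
t: 25.35
ee_pos: [0.5515, 0.0471, 0.0502]
eef_rot: [-0.0, -0.033, 0.999, 0.0]
force: [-0.9, -0.8, -3.2]
finger_gap: 0.0584
finger_force: 66.6
```

Call:
jog_arm:
  series: "0 0 0.2 0 0 0 0; 0 0 0.15 0 0 0 0; 0 0 0 0 0 0 0; 0 0 0 0 0 0 0.85; 0 0 0 0 0 0 0.85"

```text
t: 25.77
ee_pos: [0.5521, 0.047, 0.0439]
eef_rot: [0.001, -0.033, 0.999, -0.0]
force: [0.6, -0.3, 1.6]
finger_gap: 0.0725
finger_force: 0.0
```

Call:
jog_arm:
  series: "0 0 0 0 0 0 0.85; 0 0 0 0 0 0 0.85; 0 0 -0.5 0 0 0 0.85; 0 0 -1 0 0 0 0.85; 0 0 -1 0 0 0 0.85"

```text
t: 26.18
ee_pos: [0.5506, 0.047, 0.0938]
eef_rot: [-0.001, -0.033, 0.999, 0.0]
force: [0.6, -0.0, -0.4]
finger_gap: 0.0725
finger_force: 0.0
```

Call:
jog_arm:
  series: "1 0 -1 0 0 0 1; 1 0 -1 0 0 0 1; 1 0 -1 0 0 0 1; 1 0 -1 0 0 0 1; 1 0 -1 0 0 0 1"

```text
t: 26.6
ee_pos: [0.4507, 0.0404, 0.195]
eef_rot: [0.0, -0.033, 0.999, -0.0]
force: [-0.5, -0.4, 0.3]
finger_gap: 0.0853
finger_force: 0.0
```

Run:
```python
from h import *
d=snap('scene','s2.png');e=snap('wrist','w6.png');s=env.sense();print(s['ee_pos'],s['eef_rot'])
a=cv2.resize(d['img'][150:320,290:420],(390,510),interpolation=cv2.INTER_CUBIC)
b=e['img'][:,80:480]
b=cv2.copyMakeBorder(b,0,90,0,0,cv2.BORDER_CONSTANT)
cv2.imwrite('pics/c3.png',np.hstack([a,b])[:,:,::-1])
```

```text
[0.45124305 0.04045866 0.1971011 ] [ 2.50387430e-03 -3.25893010e-02  9.99465662e-01 -2.41412900e-04]
```

View pics/c3.png

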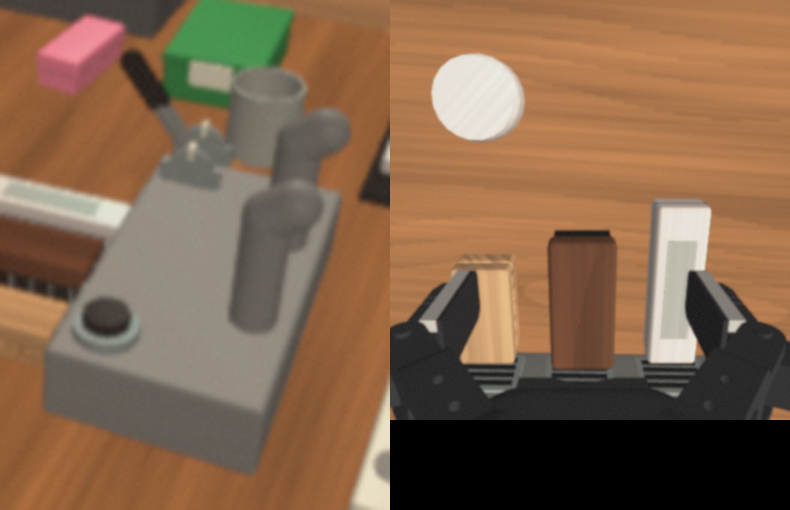

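Run:
```python
from h import *
d=dict(np.load('pics/w6.npz'))
ps=np.radians(3.6);R=np.array([[np.cos(ps),np.sin(ps)],[-np.sin(ps),np.cos(ps)]])
f=lambda u,v,z:(R@(onz(d,u-310,v,z)[:2]-[.630,.049])).round(4)
for n,l,z in [('case',[(653,207),(710,208),(694,361),(648,361)],.034),('brush',[(550,240),(615,240),(612,368),(552,368)],.045),('cork',[(455,265),(514,266),(517,363),(461,361)],.038)]:
    p=[f(*q,z) for q in l];print(n,[q.tolist() for q in p],np.mean(p,0))
# vent plane crossing: bezel edges at face
n=np.array([np.cos(ps),np.sin(ps),0])
for u,v in [(518,372),(552,372),(608,372),(643,372)]:
    o,r=ray(d,u-310,v);X=o+r*((np.array([.63,.049,0])-o)@n)/(r@n);print('bezel',(R@(X[:2]-[.63,.049])).round(4),X[2].round(4))
```

```text
case [[-0.1716, 0.0627], [-0.1708, 0.111], [-0.015, 0.1123], [-0.0148, 0.0674]] [-0.09305  0.08835]
brush [[-0.1458, -0.0242], [-0.1459, 0.0303], [-0.0161, 0.0313], [-0.0159, -0.0255]] [-0.080925  0.002975]
cork [[-0.1192, -0.109], [-0.1183, -0.0572], [-0.0155, -0.0598], [-0.0177, -0.1137]] [-0.067675 -0.084925]
bezel [-0.     -0.0606] 0.0324
bezel [ 0.     -0.0269] 0.0323
bezel [-0.      0.0288] 0.0321
bezel [-0.      0.0636] 0.032
```

The row is in order: the brush sits between the mid-vent bezels, and all ends are about 15 mm from the face. Next the lever, which still leans forward, with its grip tip at crop (130,57).

Run:
```python
from h import *
d=dict(np.load('pics/s2.npz'))
ps=np.radians(3.6);R=np.array([[np.cos(ps),np.sin(ps)],[-np.sin(ps),np.cos(ps)]])
g=lambda u,v,z:(R@(onz(d,290+(u+.5)/3-.5,150+(v+.5)/3-.5,z)[:2]-[.630,.049])-[.07,0]).round(4)
print('tip',g(130,57,.184),'expect x -.114'); print('grip low',g(160,104,.131),'expect x -.069'); print('cheeks top',g(207,122,.115),g(190,148,.115))
print('button',g(107,314,.086))
print('tool',R@(env.sense()['ee_pos'][:2]-[.63,.049])-[.07,0])
```

```text
tip [-0.1014  0.138 ] expect x -.114
grip low [-0.0722  0.1529] expect x -.069
cheeks top [-0.0263  0.1635] [-0.0289  0.1096]
button [-0.0335 -0.1196]
tool [-0.24894053  0.00269975]
```

Call:
jog_arm:
  series: "0 1 0.2 0 0 0 0; 0 1 0.2 0 0 0 0; 0 1 0 0 0 0 0; 0 1 0 0 0 0 0; 0 1 0 0 0 0 0"

```text
t: 27.12
ee_pos: [0.4455, 0.1412, 0.1851]
eef_rot: [0.0, -0.032, 0.999, 0.0]
force: [1.2, 0.3, 0.7]
finger_gap: 0.0259
finger_force: 0.0
```

Call:
jog_arm:
  series: "0 1 0 0 0 0 0; 0 0.9 0 0 0 0 0; 0 0 0 0 0 0 0; -0.5 0 0 0 0 0 0; -0.5 0 0 0 0 0 0"

```text
t: 27.53
ee_pos: [0.4634, 0.1792, 0.1851]
eef_rot: [0.0, -0.033, 0.999, -0.0]
force: [-0.9, -0.2, 0.0]
finger_gap: -0.0003
finger_force: 0.0
```

Call:
jog_arm:
  series: "-0.8 0 0 0 0 0 0; -0.8 0 0 0 0 0 0; -0.8 0 0 0 0 0 0; -0.8 0 0 0 0 0 0; -0.6 0 0 0 0 0 0"

```text
t: 27.95
ee_pos: [0.5414, 0.1833, 0.1852]
eef_rot: [0.001, -0.032, 1.0, -0.0]
force: [0.2, 0.5, -0.1]
finger_gap: -0.0003
finger_force: 0.0
```

Call:
jog_arm:
  series: "-0.5 0 0 0 0 0 0; -0.5 0 0 0 0 0 0; -0.5 0 0 0 0 0 0; -0.5 0 0 0 0 0 0; -0.5 0 0 0 0 0 0"

```text
t: 28.37
ee_pos: [0.5878, 0.1875, 0.1852]
eef_rot: [-0.001, -0.033, 0.999, -0.0]
force: [-3.8, -0.5, 2.5]
finger_gap: -0.0001
finger_force: 1.8
```

Call:
jog_arm:
  series: "-0.5 0 0 0 0 0 0; -0.5 0 0 0 0 0 0; -0.5 0 0 0 0 0 0; 0 0 0 0 0 0 0; 0 0 0 0 0 0 0"

```text
t: 28.78
ee_pos: [0.6196, 0.1898, 0.1852]
eef_rot: [0.001, -0.033, 0.999, 0.0]
force: [-0.2, 0.2, -0.6]
finger_gap: -0.0002
finger_force: 0.0
```

Run:
```python
from h import *
d=snap('scene','s3.png');s=env.sense()
ps=np.radians(3.6);R=np.array([[np.cos(ps),np.sin(ps)],[-np.sin(ps),np.cos(ps)]])
print('tool',R@(s['ee_pos'][:2]-[.63,.049])-[.07,0],s['ee_pos'],s['force'])
cv2.imwrite('pics/c4.png',cv2.resize(d['img'][90:290,290:490],(600,600),interpolation=cv2.INTER_CUBIC)[:,:,::-1])
```

```text
tool [-0.07215323  0.1411594 ] [0.61898755 0.18974566 0.18520835] [-1.19765415  0.35717978  0.81820848]
```

View pics/c4.png

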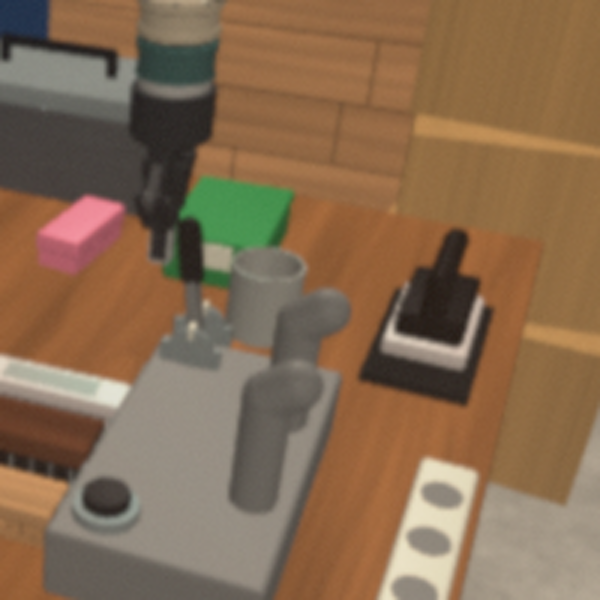

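The lever stands almost upright in this crop, grip tip at (188,224) and grip foot at (194,280). I compute its angle in the plane of the lever.

```bash
cat > la.py <<'E'
from h import *
import sys
def lev(f,pts,ox,oy,k):
    d=dict(np.load(f));ps=np.radians(3.6);e=np.array([np.cos(ps),np.sin(ps),0]);n=np.array([-np.sin(ps),np.cos(ps),0])
    f0=np.array([.63,.049,0])+.07*e
    for Y in(.13,.14,.15):
        o=[]
        for u,v in pts:
            c,r=ray(d,ox+(u+.5)/k-.5,oy+(v+.5)/k-.5);X=c+r*((f0+Y*n-c)@n)/(r@n);o.append(((X-f0)@e,X[2]))
        o=np.array(o);a=o[0]-o[-1];print(Y,o.round(4).tolist(),'lean fwd',np.arctan2(-a[0],a[1]).round(3))
E
python3 - <<'E'
from la import *
lev('pics/s2.npz',[(130,57),(160,104)],290,150,3)
lev('pics/s3.npz',[(188,224),(194,280)],290,90,3)
d=dict(np.load('pics/s3.npz'))['img'];g=d.max(2)
# dark grip pixels
m=(g[160:186,340:368]<45).astype(np.uint8)
for r in range(0,26,2):
    c=np.flatnonzero(m[r]);print(160+r,(c.min()+340,c.max()+340) if len(c) else None)
E
```

```text
0.13 [[-0.0991, 0.1882], [-0.0664, 0.1441]] lean fwd 0.638
0.14 [[-0.1019, 0.1829], [-0.0689, 0.1384]] lean fwd 0.638
0.15 [[-0.1048, 0.1777], [-0.0714, 0.1326]] lean fwd 0.638
0.13 [[-0.0449, 0.2121], [-0.0341, 0.1554]] lean fwd 0.187
0.14 [[-0.0472, 0.2071], [-0.0363, 0.1498]] lean fwd 0.187
0.15 [[-0.0494, 0.202], [-0.0384, 0.1442]] lean fwd 0.187
160 (np.int64(342), np.int64(345))
162 (np.int64(341), np.int64(348))
164 (np.int64(343), np.int64(353))
166 (np.int64(343), np.int64(355))
168 (np.int64(350), np.int64(355))
170 (np.int64(350), np.int64(355))
172 (np.int64(350), np.int64(355))
174 (np.int64(350), np.int64(355))
176 (np.int64(350), np.int64(356))
178 (np.int64(351), np.int64(356))
180 (np.int64(351), np.int64(356))
182 (np.int64(352), np.int64(356))
184 None
```

Call:
jog_arm:
  series: "-0.4 0 0 0 0 0 0; -0.4 0 0 0 0 0 0; -0.3 0 0 0 0 0 0; 0 0 0 0 0 0 0; 0 0 0 0 0 0 0"

```text
t: 29.25
ee_pos: [0.6411, 0.1912, 0.1853]
eef_rot: [0.0, -0.033, 0.999, 0.0]
force: [-0.0, -0.5, 0.1]
finger_gap: -0.0001
finger_force: 0.0
```

Call:
jog_arm:
  series: "1 0 0 0 0 0 0; 1 0 0 0 0 0 0; 1 0 0 0 0 0 0; 0 0 0 0 0 0 0; 0 0 0 0 0 0 0"

```text
t: 29.67
ee_pos: [0.5797, 0.1873, 0.1856]
eef_rot: [0.0, -0.033, 0.999, 0.0]
force: [-0.5, 0.1, 1.3]
finger_gap: -0.0003
finger_force: 0.0
```

Run:
```python
from la import *
d=snap('scene','s4.png')['img'];g=d.max(2)
m=(g[156:190,345:375]<50)
P=[]
for r in range(0,34):
    c=np.flatnonzero(m[r])
    if len(c): P.append((345+c.mean(),156+r));print(156+r,c.min()+345,c.max()+345,end='; ')
P=np.array(P);P=P[P[:,1]>=168];lev('pics/s4.npz',[P[0],P[-1]],0,0,1)
d=dict(np.load('pics/s4.npz'));print(P[0],P[-1])
```

```text
165 358 362; 166 358 362; 167 357 363; 168 357 363; 169 357 362; 170 357 362; 171 357 362; 172 357 362; 173 357 362; 174 357 362; 175 356 361; 176 356 361; 177 356 361; 178 356 361; 179 355 361; 180 355 361; 181 355 361; 182 355 361; 183 356 360; 0.13 [[-0.0227, 0.2051], [-0.0238, 0.1576]] lean fwd -0.023
0.14 [[-0.0247, 0.2], [-0.0258, 0.152]] lean fwd -0.023
0.15 [[-0.0267, 0.1949], [-0.0279, 0.1464]] lean fwd -0.023
[360. 168.] [358. 183.]
```

Call:
jog_arm:
  series: "0 -1 0 0 0 0 0; 0 -1 0 0 0 0 0; 0 -1 0 0 0 0 0; 0 -1 0 0 0 0 0; 0 -1 0 0 0 0 0"

```text
t: 30.13
ee_pos: [0.5885, 0.0865, 0.1857]
eef_rot: [0.001, -0.033, 0.999, -0.0]
force: [0.3, -0.6, -0.4]
finger_gap: -0.0001
finger_force: 0.0
```

Call:
jog_arm:
  series: "0 -1 0 0 0 0 0; 0 -1 0 0 0 0 0; 0 -1 0 0 0 0 0; 0 -1 0 0 0 0 0; 0 -1 0 0 0 0 0"

```text
t: 30.55
ee_pos: [0.595, -0.0138, 0.1857]
eef_rot: [0.001, -0.032, 0.999, -0.0]
force: [-0.5, 0.6, 0.2]
finger_gap: -0.0003
finger_force: 0.0
```

Call:
jog_arm:
  series: "-0.8 -1 0 0 0 0 0; -0.8 -1 0 0 0 0 0; -0.8 -1 0 0 0 0 0; -0.8 -0.1 0 0 0 0 0; -0.8 0 0 0 0 0 0"

```text
t: 30.97
ee_pos: [0.6796, -0.0713, 0.1855]
eef_rot: [0.001, -0.031, 1.0, -0.0]
force: [0.9, -0.1, 0.9]
finger_gap: 0.0001
finger_force: 0.0
```

Call:
jog_arm:
  series: "0 0 1 0 0 0 0; 0 0 1 0 0 0 0; 0 0 0.8 0 0 0 0; 0 0 0 0 0 0 0; 0 0 0 0 0 0 0"

```text
t: 31.38
ee_pos: [0.6773, -0.0692, 0.1282]
eef_rot: [-0.001, -0.032, 0.999, 0.0]
force: [0.5, -0.9, -0.4]
finger_gap: 0.0001
finger_force: 0.0
```

Descend gently, watching the force.

Call:
jog_arm:
  series: "0 0 0.4 0 0 0 0; 0 0 0.3 0 0 0 0; 0 0 0.2 0 0 0 0; 0 0 0.1 0 0 0 0; 0 0 0 0 0 0 0"

```text
t: 31.8
ee_pos: [0.6784, -0.0693, 0.1103]
eef_rot: [0.001, -0.033, 0.999, -0.0]
force: [1.3, -0.3, 3.3]
finger_gap: -0.0004
finger_force: 1.8
```

Call:
jog_arm:
  series: "0 0 0.1 0 0 0 0; 0 0 0.1 0 0 0 0; 0 0 0.1 0 0 0 0; 0 0 0 0 0 0 0; 0 0 0 0 0 0 0"

```text
t: 32.22
ee_pos: [0.6786, -0.0693, 0.1078]
eef_rot: [0.002, -0.033, 0.999, -0.001]
force: [-4.2, -0.2, 18.4]
finger_gap: 0.0001
finger_force: 9.1
```

Call:
jog_arm:
  series: "0 0 0.1 0 0 0 0; 0 0 0 0 0 0 0; 0 0 0 0 0 0 0; 0 0 0 0 0 0 0; 0 0 0 0 0 0 0"

```text
t: 32.63
ee_pos: [0.6786, -0.0693, 0.1077]
eef_rot: [0.002, -0.033, 0.999, -0.001]
force: [-8.4, 0.9, 25.6]
finger_gap: -0.0003
finger_force: 12.9
```

Run:
```python
from h import *
a=np.load('pics/s4.npz')['img'].max(2);b=snap('scene','s5.png')['img'].max(2)
for n,i in(('up',a),('press',b)):
    m=(i[240:270,305:345]<60).astype(np.uint8);y,x=np.nonzero(m);print(n,len(y),x.min()+305,x.max()+305,y.min()+240,y.max()+240)
    for c in(319,323,325,327,331):print(c,i[244:272,c].tolist())
d=dict(np.load('pics/s5.npz'));print([proj(d,(.6775,-.069,z)).round(1) for z in(.07,.078,.086,.093)])
```

```text
up 58 305 331 244 261
319 [136, 146, 149, 150, 149, 144, 124, 91, 72, 66, 65, 60, 53, 47, 48, 66, 101, 133, 144, 130, 111, 107, 118, 138, 144, 141, 127, 110]
323 [148, 152, 151, 147, 131, 101, 75, 71, 71, 74, 71, 70, 68, 66, 57, 47, 46, 67, 112, 145, 138, 118, 113, 119, 135, 145, 142, 129]
325 [151, 150, 149, 148, 132, 101, 79, 75, 74, 71, 73, 72, 70, 67, 62, 50, 43, 60, 102, 138, 140, 121, 111, 117, 132, 145, 148, 138]
327 [150, 153, 151, 148, 137, 111, 84, 76, 75, 74, 73, 74, 73, 72, 61, 49, 44, 63, 112, 146, 142, 120, 111, 116, 133, 145, 150, 146]
331 [151, 151, 150, 152, 150, 144, 127, 100, 84, 76, 75, 73, 66, 56, 49, 55, 86, 127, 150, 147, 126, 111, 113, 129, 144, 149, 149, 149]
press 144 305 333 240 260
319 [63, 85, 117, 140, 149, 149, 147, 145, 133, 102, 78, 67, 63, 63, 60, 68, 98, 133, 146, 129, 109, 106, 118, 135, 144, 140, 128, 111]
323 [45, 50, 65, 80, 93, 94, 91, 85, 78, 72, 74, 79, 86, 74, 67, 65, 59, 73, 112, 145, 140, 116, 110, 117, 134, 145, 142, 129]
325 [43, 43, 48, 50, 51, 49, 49, 49, 48, 48, 53, 69, 81, 79, 72, 66, 64, 65, 103, 138, 138, 118, 112, 118, 131, 146, 146, 137]
327 [43, 43, 43, 46, 48, 51, 50, 51, 49, 48, 49, 56, 77, 87, 75, 69, 62, 70, 109, 145, 144, 120, 111, 115, 131, 144, 150, 144]
331 [55, 64, 87, 107, 116, 113, 109, 108, 110, 106, 102, 100, 93, 81, 69, 66, 87, 125, 150, 147, 126, 110, 111, 126, 144, 148, 150, 149]
[array([326.2, 260. ]), array([326.4, 257.5]), array([326.6, 255. ]), array([326.7, 252.8])]
```

The button has visibly sunk about 3 px and bottomed out at 25 N. Release it and check that everything is still in order.

Call:
jog_arm:
  series: "0 0 -0.5 0 0 0 0; 0 0 -0.5 0 0 0 0; 0 0 -1 0 0 0 0; 0 0 -1 0 0 0 0; 0 0 -1 0 0 0 0"

```text
t: 33.1
ee_pos: [0.676, -0.0687, 0.1808]
eef_rot: [-0.002, -0.033, 0.999, 0.0]
force: [1.0, 0.0, 0.5]
finger_gap: 0.0004
finger_force: 0.0
```

Call:
jog_arm:
  series: "0 0 -1 0 0 0 0; 0 0 -1 0 0 0 0; 0 0 -1 0 0 0 0; 0 0 0 0 0 0 0; 0 0 0 0 0 0 0"

```text
t: 33.52
ee_pos: [0.6776, -0.0691, 0.2421]
eef_rot: [0.001, -0.033, 0.999, -0.0]
force: [0.7, -0.1, 0.1]
finger_gap: 0.0002
finger_force: 0.0
```

Run:
```python
from h import *
a=np.load('pics/s4.npz')['img'];b=snap('scene','s6.png')['img']
print('button',b.max(2)[244:272,325].tolist())
D=np.abs(a.astype(int)-b).max(2)>40
for n,(y0,y1,x0,x1) in dict(lever=(163,200,345,372),row=(205,280,285,318),mug=(172,205,366,395)).items(): print(n,D[y0:y1,x0:x1].sum())
s=env.sense();print(s['ee_pos'],s['t'],s['force'])
```

```text
button [151, 152, 151, 146, 133, 103, 78, 73, 73, 75, 73, 73, 69, 69, 62, 47, 44, 60, 103, 137, 140, 120, 112, 118, 133, 146, 148, 140]
lever 3
row 0
mug 0
[ 0.67675406 -0.0689037   0.24049439] 33.5667 [ 0.46275528 -0.31051647 -1.08068269]
```

The button is back up, and the lever and row have not moved.

```bash
python3 -c "
from workcell import env
print(env.finish_job())"
```

```text
the job is handed in; nothing more can be done
None
```

The job is handed in: the case, brush and cork lie in the row, the lever measured within about 0.05 rad of upright, and the button was pressed to its stop and came back up; the hand-in call returned no verdict.

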